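# Feed a flange from the treadle magazine and load the drilling jig

### The arm

A 7-joint arm with a two-finger parallel gripper is mounted at the origin on a cart in front of the work surface, level with it; the furniture and walls round the work are solid. World frame = base frame: x ahead of the robot, y to its left, z up, the work surface at z = 0. Lengths are in m, angles in rad, forces in N, time in s.
With the tool pointing down it reaches from about 0.4 to 0.875 m from the base axis. Payload 19.3 kg.
Tool frame: the origin (TCP) lies at the very end of the fingers, on their centre line; the grasp point (between the pads) lies 19 mm behind it; z points along the fingers, y is the line along which they close (so a half turn about z gives the same grasp; the last joint's range is limited). The gripper opens to 85 mm and grips with 20 to 120 N. Pads are 22 mm wide; open, the fingers measure 114 mm over their backs; the gripper's body (76 mm by 85 mm) begins 54 mm behind the grasp point. The pads swing forward as they close: fully open they stand 13 mm farther back than shut.
Start: joints at [-1.304, 0.521, -0.036, 1.599, 0.021, 1.021, -0.113], TCP at [0.207, 0.59, 0.231] pointing down, gripper open.
Joint ranges: [-2.91, 2.91], [-0.3, 2.13], [-1.5, 1.42], [0.17, 2.43], [-1.26, 4.41], [0.16, 1.93], [-2.52, 2.52]. Speed limits (rad/s): [1.89, 1.89, 2.39, 2.39, 3.01, 3.01, 3.01].

### API

Orientations are given as [roll, pitch, yaw] about the fixed x, y, z axes, in that order (R = Rz(yaw) Ry(pitch) Rx(roll)).
In Python, from workcell import monitor, optics, job_done gives the robot as it stands.
- The arm moves only by the shell command python3 -m handwheel 'ROWS' [FORCE]. ROWS is JSON, a list of rows, each an object of numbers: "dx", "dy", "dz": the shift along the tool's x, y, z in cm; "wx", "wy", "wz": the turn, a rotation vector about the tool's x, y, z in rad; "claw": the opening in per cent of the stroke, from 0 (shut) to 100 (fully open). A call has 1 to 8 rows; each row shifts and turns the commanded pose from where the row before left it, along the tool's axes as they then stand; what a row does not reach is not made up. A row lasts 1/8 s, in which the tool goes at most 62.5 mm and 10.7 degrees, less where a joint would pass 70% of its speed; a pose out of reach is approached as far as the arm can. A call with a gripper value outside its range is refused whole. The fingers move at their own pace and stop on an object; FORCE is the grip in N (left out, the last holds). Time passes only in rows, so rows that do not move let the fingers close. It gives the time, the measured TCP pose, the force, the opening and the grip force at its end, in the units of the state.
- monitor.observe(): the state, without advancing time (a new reading comes with each control period).
- optics.grab_frame(name): name is "side" or "top" or "wrist"; returns a dict with "frame" (384x512x3 uint8, blue, green, red), "fovy" (degrees; the focal length in pixels is half the picture's height over the tangent of half this angle, whatever the lens; pixels are square), "cx", "cy" (the principal point, pixels), "R" (3x3) and "t" (3): a world point X has camera coordinates R X + t. Camera axes: x right, y down, z forward; pixel columns grow to the right and rows downward; lengths in m; the calibration is good to about 2 mm. A picture is of the moment at which its call begins. There is no depth.
- job_done(): hands the job in; it is judged then, once.
Trained networks look in the newest picture that a camera, given by its name, has taken for a name from the list of things; names that differ only in an ending like _2 or _b are one class to them, and where a whole thing is asked for, a point or a joint stands for the part that bears it (a point fixed in the world has none). Each returns a list of dicts, best first, with "p" (0 to 1); they miss things now and then, are a little off and sometimes report something else, mostly with a low value. They report only what shows in the picture. A call takes as long as a camera call.
- optics.masks_of(name, camera): "region" (384x512 bool, what is visible of it) and "rect" ([left, top, width, height] in pixels, round what is visible of it).
The state is a dict: "clock": time; "qpos": joint angles; "qd": joint speeds; "joint_efforts": joint torques, N m; "position": TCP position; "tool_rot": TCP orientation; "force": force on the tool from outside, world axes, zero at the start; "moment": the same for the moment, N m; "grip_width": finger opening in m; "finger_force": force on a finger pad.
Only numpy, scipy, OpenCV 4.12 (cv2) and the standard library are available. Lean on these libraries where they do the work, as an engineer would, in place of code of your own. Each camera call takes 0.05 s, during which the arm holds its last target. There are 200 camera calls.

### The job

Load the drilling jig with one flange plate. Take the small carton off the jig and stand it upright on the bench clear of the jig, press the feeder's treadle right down to its stop once and let it come back up so that a single flange slides out over the lip, then pick that flange up and lay it flat on the jig, pushed home against both the back fence and the side fence. Leave the other flanges in the magazine, let go, and do not disturb the bottle, the oil filter or the orange hose coupler standing close by.

Things in the scene. Friction and masses are not known exactly. Their poses are not given: they have to be found in the camera images.
- feeder: green bench feeder, fixed, 265 x 225 mm. Origin on the bench under the middle of its magazine, z up; flanges come out toward -x. Steel bed at z = 50 mm. Magazine walls reach z = 96 mm (x -42 to +54, |y| < 57 mm) and hold three flat flanges, long side along y. Treadle on the -y side, hinged at x = 60, z = 58 mm; its 24 mm thick gear case there reaches z = 90 mm
- feeder_out (a point): point on the feeder (x = -86, y = 0, z = 54 mm of its frame, same axes) where the fed flange's centre comes to lie, give or take 4 mm, flat on the bed. The bed ends 14 mm beyond it toward -x, and a notch |y| < 32 mm runs in to 16 mm on its +x side: free air, down to z = 10 mm, under the middle of the flange's -x bar and most of its window
- treadle_pad (a point): middle of the top of the black rubber treadle pad, 62 mm (feeder's x) x 52 mm (y), on a 160 mm arm. At rest 95 mm above the bench, at the stop 35 mm; stays within 5 mm in x and y, tilting 0.19 rad either way. Takes 5 to 18 N, springs back. A full press moves a slide 89 mm that pushes out the lowest flange; a part press jams it under the gate. Press and release steadily, 1 to 3 s each
- treadle (a joint): treadle angle in rad: 0 up (at rest), 0.38 down on its stop
- flange_1_center (a point): centre (half-way up) of the lowest flange, the one to be fed: grey steel plate 75 (its x) x 100 (its y) x 8 mm with a window 34 (x) x 54 (y) mm in the middle, so the long bars along y are 21 mm wide; 0.16 kg. z up; at the start its axes are the feeder's. Can be pinched across its -x bar, one finger in the window
- flange_2_center (a point): centre of the second flange in the magazine, the same plate; it drops 8 mm onto the bed when the treadle has come back
- flange_3_center (a point): centre of the top flange in the magazine, the same plate
- jig: aluminium drilling jig on a dark 150 x 150 x 10 mm base, fixed. Origin on the bench under the middle of the flange's seat, z up. Bed at z = 32 mm, x -30 to +52, |y| < 62 mm, with a finger notch |y| < 27 mm open from x = +6 mm toward -x. Back fence's face at x = +37.5 mm (|y| < 42), side fence's face at y = +50 mm (|x| < 22), both 14 mm high
- jig_seat (a point): point on the jig (x = 0, y = 0, z = 36 mm of its frame, same axes) where the centre of a flange lies that is home: flat on the bed, touching both fences, its axes along the jig's (a half turn is as good)
- carton_center (a point): small brown carton, closed, 50 (its x) x 76 (its y) x 52 mm high, about 0.25 kg, standing upright on the jig at the start, across the notch; point at its middle, 26 mm above its underside; z up
- vice (a point): point on the bench under the green bench vice, fixed, always here: 168 mm tall; round this point it covers x -120 to +110 mm (its slide bar, 75 to 105 mm high, to +141), y -90 to +90 mm. The bench ends about 85 mm from this point toward the robot and 370 mm to the right (-y)
- bottle_center (a point): orange oil bottle with black cap, diameter 55, 134 mm tall, standing; point half-way up. Bystander
- oil_filter_center (a point): black and orange oil filter, diameter 73, 84 mm tall, standing; point half-way up. Bystander
- coupler_center (a point): orange hose coupler, 74 x 81 x 90 mm tall, standing; point half-way up. Bystander

How it is judged:
On the way, in this order (a step that is already met when the one before it is completed fails the run):
1. the treadle is pressed down to its stop (value of joint treadle above 0.36 rad), for 0.1 s.
2. the treadle is back up and the lowest flange lies out on the lip (value of joint treadle below 0.03 rad and x of flange_1_center in the frame of feeder below -0.08 m and z of flange_1_center in the frame of feeder above 0.05 m), for 0.1 s.
At the end, for the whole second after the job is handed in: The fed flange lies flat and still on the jig, within 3 mm of home at both fences and 0.05 rad of square; the carton stands upright on the bench, over 110 mm from the jig's middle; the treadle is up; the other two flanges are in the magazine, within 12 mm of its middle (x of flange_1_center in the frame of jig between -0.003 and 0.003 m and y of flange_1_center in the frame of jig between -0.003 and 0.003 m and z of flange_1_center in the frame of jig below 0.0385 m and angle between flange_1_center's own z axis and vertical below 0.04 rad and angle between the x axis of flange_1_center and the x axis of jig, either way round below 0.05 rad and linear speed of each of flange_1, carton below 0.01 m/s and height (world z) of carton_center between 0.02 and 0.04 m and angle between carton_center's own z axis and vertical below 0.2 rad and horizontal distance between carton_center and jig above 0.11 m and value of joint treadle below 0.03 rad and horizontal distance between each of flange_2_center, flange_3_center and feeder below 0.012 m); the robot touches nothing.
It fails at once if a second flange is fed (horizontal distance between any of flange_2_center, flange_3_center and feeder above 0.04 m).
It fails at once if the bottle, the oil filter or the coupler is shoved or knocked over (distance of any of bottle_center, oil_filter_center, coupler_center from where it was at the start of the episode above 0.03 m).
It also fails if it takes over 72 s, if anything falls off the work surface, if the arm or the gripper's body presses on something with over 40 N, if the wrist force passes 120 N, or if a joint passes its speed limit or range.

## Working session

There is one attempt and no reset: what is moved stays moved. The work goes in short steps, Python scripts to look and compute and a shell command to move; the robot and the scene stay as the last step left them, time stands still between calls to the robot, and variables do not carry over. Pictures are saved under pics/ and viewed, at most 10 in all, crops included, and the job is handed in when it is done.

```bash
mkdir -p pics
cat > h.py <<'E'
import numpy as np, cv2, json
from workcell import monitor, optics, job_done
def grab(n, save=None):
    f=optics.grab_frame(n)
    if save: cv2.imwrite('pics/'+save, f['frame'])
    return f
def K(f):
    fl=f['frame'].shape[0]/2/np.tan(np.radians(f['fovy'])/2)
    return np.array([[fl,0,f['cx']],[0,fl,f['cy']],[0,0,1]])
def ray(f,uv):
    R=np.array(f['R']);t=np.array(f['t'])
    d=R.T@(np.linalg.inv(K(f))@np.array([uv[0],uv[1],1.])); return -R.T@t, d
def onz(f,uv,z):
    c,d=ray(f,uv); return c+d*(z-c[2])/d[2]
def proj(f,X):
    p=K(f)@(np.array(f['R'])@np.array(X)+np.array(f['t'])); return p[:2]/p[2]
def tri(fs,uvs):
    A=np.zeros((3,3));b=np.zeros(3)
    for f,uv in zip(fs,uvs):
        c,d=ray(f,uv); d/=np.linalg.norm(d); P=np.eye(3)-np.outer(d,d); A+=P;b+=P@c
    return np.linalg.solve(A,b)
E
python3 - <<'E'
from h import *
s=monitor.observe(); print({k:np.round(s[k],3).tolist() for k in s})
for c in('top','side','wrist'):
    f=grab(c,c+'0.png'); print(c,f['fovy'],'C',np.round(-np.array(f['R']).T@f['t'],3),np.round(f['R'],2).tolist())
    for n in ['feeder','treadle_pad','jig','carton_center','flange_1_center','bottle_center','oil_filter_center','coupler_center','vice']:
        try:
            for m in optics.masks_of(n,c)[:2]:
                ys,xs=np.nonzero(m['region']); print(n,round(m['p'],2),m['rect'],xs.mean().round(),ys.mean().round(), len(xs))
        except Exception as e: print(n,e)
a=[cv2.imread(f'pics/{c}0.png') for c in('top','side')]
E
```

```text
{'clock': 0.0, 'qpos': [-1.304, 0.522, -0.036, 1.6, 0.021, 1.021, -0.113], 'qd': [0.001, -0.0, -0.001, -0.001, -0.001, 0.001, 0.0], 'joint_efforts': [-0.002, -92.713, 1.979, -36.992, 0.018, 0.008, -0.0], 'position': [0.206, 0.59, 0.231], 'tool_rot': [-3.14, 0.0, 2.805], 'force': [-0.411, -0.163, 0.048], 'moment': [-0.026, -0.028, 0.029], 'finger_force': 0.0, 'grip_width': 0.086}
top 51.12833424494885 C [0.333 0.109 1.186] [[0.12, -0.99, -0.0], [-0.97, -0.12, -0.22], [0.22, 0.03, -0.98]]
feeder 0.91 [170.1, 131.1, 84.8, 94.1] 211.0 178.0 5575
feeder 0.27 [229.1, 142.8, 21.6, 68.3] 238.0 190.0 593
treadle_pad 0.88 [225.8, 140.7, 27.4, 70.7] 237.0 189.0 713
treadle_pad 0.22 [338.9, 184.9, 63.1, 61.6] 368.0 213.0 2004
jig 0.98 [338.8, 181.6, 62.2, 68.1] 368.0 213.0 1905
carton_center 0.84 [360.8, 192.8, 30.8, 33.0] 376.0 210.0 655
bottle_center 0.73 [296.8, 125.0, 20.3, 28.0] 306.0 141.0 417
bottle_center 0.35 [339.0, 183.1, 63.0, 63.4] 368.0 213.0 1908
oil_filter_center 0.57 [142.5, 199.7, 31.5, 28.3] 158.0 213.0 620
coupler_center 0.76 [373.7, 156.2, 34.0, 28.5] 392.0 170.0 616
vice it
[... 557 characters left out ...]
16.2, 38.4] 217.0 179.0 449
bottle_center 0.24 [177.6, 194.6, 93.0, 62.2] 221.0 231.0 3733
oil_filter_center 0.9 [238.6, 242.2, 33.1, 39.4] 254.0 259.0 878
coupler_center 0.72 [242.8, 147.7, 15.1, 24.3] 251.0 159.0 311
vice it knows: bottle_center, carton_center, coupler_center, feeder, feeder_out, flange_1_center, flange_2_center, flange_3_center, jig, jig_seat, oil_filter_center, treadle, treadle_pad
wrist 65.48262433767329 C [0.136 0.613 0.374] [[0.33, 0.94, 0.0], [0.9, -0.32, 0.29], [0.27, -0.09, -0.96]]
vice it knows: bottle_center, carton_center, coupler_center, feeder, feeder_out, flange_1_center, flange_2_center, flange_3_center, jig, jig_seat, oil_filter_center, treadle, treadle_pad
```

View pics/top0.png

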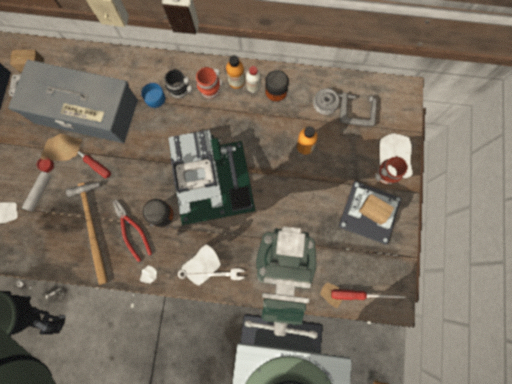

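View pics/side0.png

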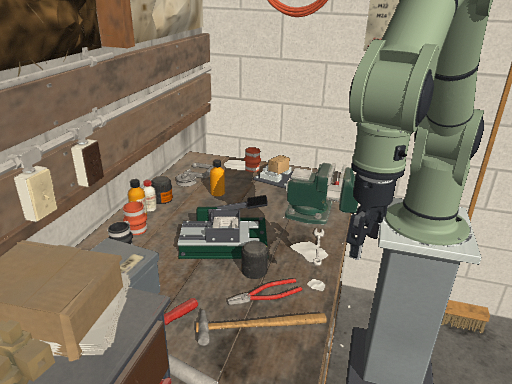

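The top view shows the feeder at about (211,178) with its treadle to the right (238,189), the jig with the carton at (368,213), the coupler at (392,170), the bottle at (306,141), the filter at (158,213) and the vice at (287,270). The side view agrees with this. Next I measure the positions and enlarge the crops.

Run:
```python
from h import *
f=grab('top');
im=f['frame']
a=cv2.resize(im[115:235,150:270],(480,480),interpolation=cv2.INTER_CUBIC)
b=cv2.resize(im[140:260,320:430][:, :],(440,480),interpolation=cv2.INTER_CUBIC)
cv2.imwrite('pics/crop1.png',np.hstack([a,b])[:, :800] if 0 else cv2.resize(np.hstack([a,b]),(797,416)))
for n,uv,z in [('feeder',(211,178),.06),('pad',(238,189),.07),('jig',(369,213),.03),('carton',(376,210),.06),('bottle',(306,141),.1),('filter',(158,213),.08),('coupler',(392,170),.06),('vice',(287,262),.08)]:
    print(n,onz(f,uv,z).round(3))
g=grab('side')
for n,u,v in [('carton',(376,210),(278,163)),('filter',(158,213),(254,259)),('bottle',(306,141),(217,179)),('coupler',(392,170),(251,159)),('pad',(237,189),(247,203))]: print(n,tri([f,g],[u,v]).round(3))
```

```text
feeder [0.596 0.294 0.06 ]
pad [0.571 0.212 0.07 ]
jig [ 0.555 -0.173  0.03 ]
carton [ 0.56  -0.185  0.06 ]
bottle [0.727 0.036 0.1  ]
filter [0.474 0.423 0.08 ]
coupler [ 0.683 -0.223  0.06 ]
vice [0.384 0.051 0.08 ]
carton [ 0.563 -0.184  0.062]
filter [0.481 0.434 0.04 ]
bottle [0.744 0.033 0.061]
coupler [ 0.692 -0.228  0.044]
pad [0.57  0.214 0.085]
```

View pics/crop1.png

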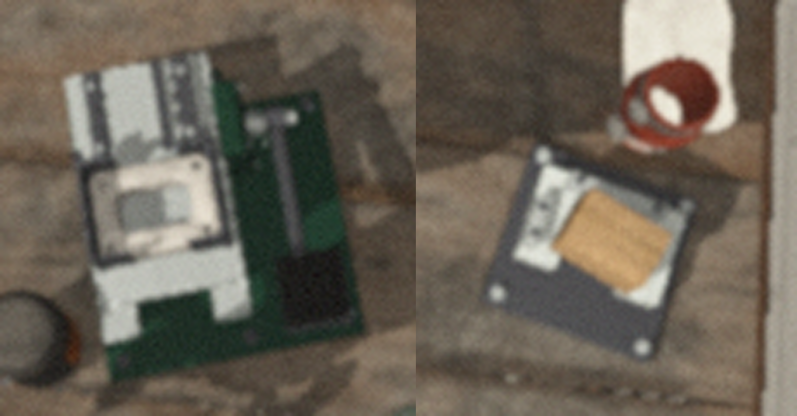

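The crops show feeder -x pointing down the image, with the treadle pad near full-frame (241,199) and the magazine middle near (195,176). On the jig, the side fence is on the left and the back fence at upper right, so jig x is roughly up the image.

```bash
cat >> h.py <<'E'
def go(target,yaw=None,s=None):
    """print shift in present tool axes (cm) and turn wz"""
    from scipy.spatial.transform import Rotation as Ro
    s=s or monitor.observe(); R=Ro.from_euler('xyz',s['tool_rot'])
    d=R.inv().apply(np.array(target)-s['position'])*100
    o=''
    if yaw is not None:
        w=(R.inv()*Ro.from_euler('xyz',[np.pi,0,yaw])).as_rotvec(); o=w.round(3)
    print('shift cm',d.round(2),'rot',o,'q',np.round(s['qpos'],2)); return d
E
python3 - <<'E'
from h import *
f=grab('top')
c=lambda u,v:(150+u/3.465,115+v/3.465)
c2=lambda u,v:(320+(u-416)/3.465,140+v/3.465)
J=[onz(f,c2(*p),.012) for p in [(543,155),(692,207),(645,350),(497,293)]]
print('jig base',np.round(J,3).tolist(),'mid',np.mean(J,0).round(3))
e=J[0]-J[3]+J[1]-J[2]; print('jig yaw',np.arctan2(e[1],e[0]))
m=onz(f,c(155,210),.074); h=onz(f,c(272,120),.06); p=onz(f,c(315,290),.095)
print('mag',m,'hinge',h,'pad',p, 'yaw',np.arctan2(*(h-p)[[1,0]]))
g=onz(f,c(205,165),.074)-onz(f,c(215,240),.074); print(np.arctan2(g[1],g[0]))
go([.50,.29,.23],2.9)
E
```

```text
jig base [[0.64, -0.135, 0.012], [0.609, -0.265, 0.012], [0.482, -0.232, 0.012], [0.515, -0.105, 0.012]] mid [ 0.561 -0.184  0.012]
jig yaw -0.2459295507362141
mag [0.59393558 0.33935347 0.074     ] hinge [0.68710282 0.25623394 0.06      ] pad [0.53933507 0.19753287 0.095     ] yaw 0.37813536590089786
0.2783356014314846
shift cm [-37.61 -18.6    0.13] rot [-0.     0.    -0.095] q [-1.3   0.52 -0.04  1.6   0.02  1.02 -0.11]
```

```bash
python3 -m handwheel '[{"dx":-4.5,"dy":-2.2},{"dx":-4.5,"dy":-2.2},{"dx":-4.5,"dy":-2.2},{"dx":-4.5,"dy":-2.2},{"dx":-4.5,"dy":-2.2},{"dx":-4.5,"dy":-2.2},{"dx":-4.5,"dy":-2.2},{"dx":-4.5,"dy":-2.2}]'
python3 -m handwheel '[{"wz":0.17},{"wz":0.17},{"wz":0.17},{"wz":0.17},{"wz":0.17},{"wz":0.17},{"wz":0.17},{}]'
python3 - <<'E'
from h import *
grab('wrist','w1.png'); go([.563,-.184,.231],1.32)
E
```

```text
shift cm [-5.922e+01 -6.126e+01  3.000e-02] rot [-0.    -0.     1.485] q [-1.3   0.52 -0.04  1.6   0.02  1.02 -0.11]schema error: expected keys dx, dy, dz, wx, wy, wz, claw
schema error: expected keys dx, dy, dz, wx, wy, wz, claw
```

View pics/w1.png

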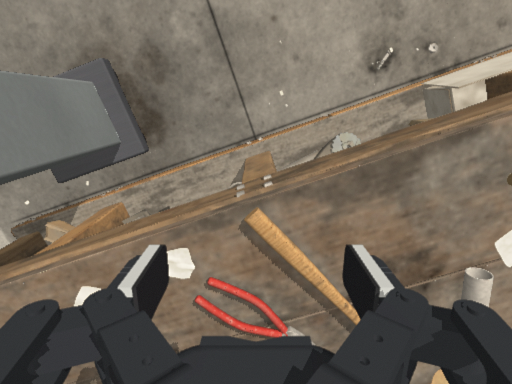

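The moves were refused because every key is needed, so the arm is still at its start pose. The picture shows only the tools under the gripper and the bench edge at rows 60–270.

```bash
python3 -m handwheel '[{"dx":-4.5,"dy":-2.2,"dz":0,"wx":0,"wy":0,"wz":0,"claw":100},{"dx":-4.5,"dy":-2.2,"dz":0,"wx":0,"wy":0,"wz":0,"claw":100},{"dx":-4.5,"dy":-2.2,"dz":0,"wx":0,"wy":0,"wz":0,"claw":100},{"dx":-4.5,"dy":-2.2,"dz":0,"wx":0,"wy":0,"wz":0,"claw":100},{"dx":-4.5,"dy":-2.2,"dz":0,"wx":0,"wy":0,"wz":0,"claw":100},{"dx":-4.5,"dy":-2.2,"dz":0,"wx":0,"wy":0,"wz":0,"claw":100},{"dx":-4.5,"dy":-2.2,"dz":0,"wx":0,"wy":0,"wz":0,"claw":100},{"dx":-4.5,"dy":-2.2,"dz":0,"wx":0,"wy":0,"wz":0,"claw":100}]'
python3 -m handwheel '[{"dx":0,"dy":0,"dz":0,"wx":0,"wy":0,"wz":0.17,"claw":100},{"dx":0,"dy":0,"dz":0,"wx":0,"wy":0,"wz":0.17,"claw":100},{"dx":0,"dy":0,"dz":0,"wx":0,"wy":0,"wz":0.17,"claw":100},{"dx":0,"dy":0,"dz":0,"wx":0,"wy":0,"wz":0.17,"claw":100},{"dx":0,"dy":0,"dz":0,"wx":0,"wy":0,"wz":0.17,"claw":100},{"dx":0,"dy":0,"dz":0,"wx":0,"wy":0,"wz":0.17,"claw":100},{"dx":0,"dy":0,"dz":0,"wx":0,"wy":0,"wz":0,"claw":100}]'
python3 - <<'E'
from h import *
f=grab('wrist','w2.png'); go([.563,-.184,.231],1.32)
for n in ['feeder','treadle_pad','flange_1_center','oil_filter_center']:
    for m in optics.masks_of(n,'wrist')[:2]: print(n,round(m['p'],2),m['rect'])
E
```

```text
clock: 2.55
position: [0.4892, 0.3036, 0.2315]
tool_rot: [3.141, 0.0, 2.805]
force: [0.8, 1.1, -0.2]
grip_width: 0.0854
finger_force: 0.0
clock: 3.42
position: [0.488, 0.305, 0.2313]
tool_rot: [3.142, 0.0, 1.786]
force: [0.1, 0.4, 0.7]
grip_width: 0.0854
finger_force: 0.0
shift cm [-4.936e+01 -3.270e+00  4.000e-02] rot [0.    0.    0.469] q [-0.87  0.46  0.28  1.75 -0.15  0.96 -0.3 ]
feeder 0.74 [240.4, 84.8, 256.1, 226.4]
treadle_pad 0.72 [253.1, 246.2, 172.9, 62.1]
flange_1_center 0.58 [328.3, 133.3, 57.0, 58.5]
flange_1_center 0.28 [239.4, 86.7, 259.8, 223.6]
oil_filter_center 0.64 [241.3, 0.0, 77.6, 83.9]
oil_filter_center 0.3 [244.1, 84.5, 250.9, 227.7]
```

View pics/w2.png

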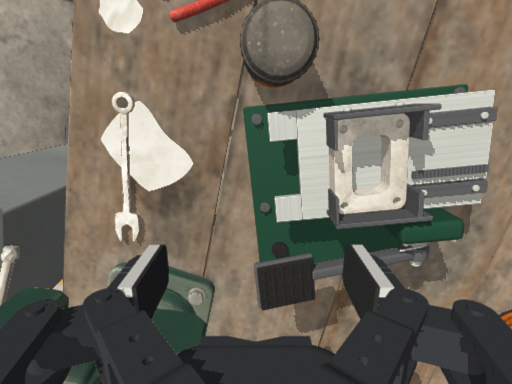

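The wrist view shows the feeder square on: the pad corners are near (255,265)–(316,300), the bed prongs end at (268,113) and (275,222), the top flange's window is around (370,165), and the filter top is at (280,40).

Run:
```python
from h import *
f=optics.grab_frame('wrist')
pad=[onz(f,p,.095) for p in [(255,265),(312,256),(316,300),(260,309)]]
print('pad',np.round(pad,3).tolist(),np.mean(pad,0).round(4))
pr=[onz(f,p,.05) for p in [(268,113),(275,222)]]; print('prongs',np.round(pr,4).tolist())
d=pr[0]-pr[1]; yaw=np.arctan2(-d[0],d[1]); print('len',np.linalg.norm(d),'yaw',yaw)
ex=np.array([np.cos(yaw),np.sin(yaw),0]); ey=np.array([-ex[1],ex[0],0])
fl=[onz(f,p,.074) for p in [(353,135),(390,132),(388,195),(352,195)]]; print('win',np.mean(fl,0).round(4))
o1=np.mean(pr,0)+.1*ex; o2=np.mean(fl,0); print('origin',o1.round(4),o2.round(4))
# edges of the pad / long rail for yaw
for a,b,z in [((255,265),(312,256),.095),((427,122),(495,110),.06),((327,112),(430,105),.096),((335,227),(432,217),.096),((260,309),(316,300),.095)]:
    v=onz(f,b,z)-onz(f,a,z); print('yaw',np.arctan2(v[1],v[0]).round(3))
print('pad in feeder',[(np.mean(pad,0)-o2)@ex,(np.mean(pad,0)-o2)@ey])
print('filter top',onz(f,(280,38),.084))
```

```text
pad [[0.506, 0.216, 0.095], [0.562, 0.239, 0.095], [0.581, 0.188, 0.095], [0.523, 0.163, 0.095]] [0.543  0.2015 0.095 ]
prongs [[0.4864, 0.3684, 0.05], [0.5224, 0.2502, 0.05]]
len 0.12348778217686016 yaw 0.2958750062597014
win [0.5994 0.3414 0.074 ]
origin [0.6001 0.3384 0.05  ] [0.5994 0.3414 0.074 ]
yaw 0.394
yaw 0.393
yaw 0.283
yaw 0.329
yaw 0.406
pad in feeder [np.float64(-0.09473184888763578), np.float64(-0.11738307470345775)]
filter top [0.48062059 0.43335463 0.084     ]
```

```bash
python3 -m handwheel '[{"dx":-5.6,"dy":1.6,"dz":0,"wx":0,"wy":0,"wz":0,"claw":0},{"dx":-5.6,"dy":1.6,"dz":0,"wx":0,"wy":0,"wz":0,"claw":0},{"dx":0,"dy":0,"dz":3.7,"wx":0,"wy":0,"wz":0,"claw":0},{"dx":0,"dy":0,"dz":3.7,"wx":0,"wy":0,"wz":0,"claw":0},{"dx":0,"dy":0,"dz":3.7,"wx":0,"wy":0,"wz":0,"claw":0},{"dx":0,"dy":0,"dz":0,"wx":0,"wy":0,"wz":0,"claw":0},{"dx":0,"dy":0,"dz":0,"wx":0,"wy":0,"wz":0,"claw":0}]'
python3 - <<'E'
from h import *
grab('wrist','w3.png'); go([.543,.2015,.095])
E
```

```text
clock: 4.6
position: [0.5439, 0.2022, 0.1216]
tool_rot: [3.14, -0.0, 1.785]
force: [0.0, -0.1, 0.7]
grip_width: -0.0001
finger_force: 0.0
shift cm [-0.06 -0.12  2.69] rot  q [-0.64  0.61  0.26  1.83 -0.22  0.74 -0.05]
```

View pics/w3.png

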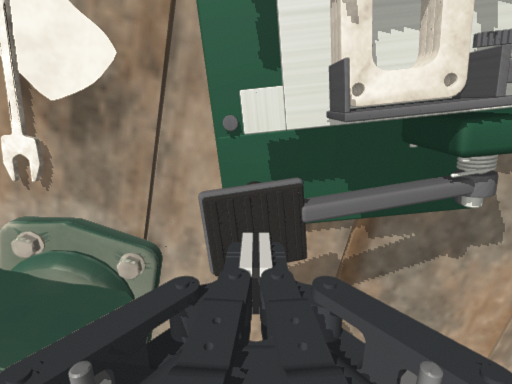

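The shut fingertips are above the middle of the pad, which spans (200,187)–(306,265). I press steadily.

```bash
python3 -m handwheel '[{"dx":0,"dy":0,"dz":1.3,"wx":0,"wy":0,"wz":0,"claw":0},{"dx":0,"dy":0,"dz":1.0,"wx":0,"wy":0,"wz":0,"claw":0},{"dx":0,"dy":0,"dz":0.5,"wx":0,"wy":0,"wz":0,"claw":0},{"dx":0,"dy":0,"dz":0.5,"wx":0,"wy":0,"wz":0,"claw":0},{"dx":0,"dy":0,"dz":0.5,"wx":0,"wy":0,"wz":0,"claw":0},{"dx":0,"dy":0,"dz":0.5,"wx":0,"wy":0,"wz":0,"claw":0},{"dx":0,"dy":0,"dz":0.5,"wx":0,"wy":0,"wz":0,"claw":0},{"dx":0,"dy":0,"dz":0.5,"wx":0,"wy":0,"wz":0,"claw":0}]'
python3 -m handwheel '[{"dx":0,"dy":0,"dz":0.5,"wx":0,"wy":0,"wz":0,"claw":0},{"dx":0,"dy":0,"dz":0.5,"wx":0,"wy":0,"wz":0,"claw":0},{"dx":0,"dy":0,"dz":0.5,"wx":0,"wy":0,"wz":0,"claw":0},{"dx":0,"dy":0,"dz":0.5,"wx":0,"wy":0,"wz":0,"claw":0},{"dx":0,"dy":0,"dz":0.5,"wx":0,"wy":0,"wz":0,"claw":0},{"dx":0,"dy":0,"dz":0.5,"wx":0,"wy":0,"wz":0,"claw":0}]'
```

```text
clock: 5.65
position: [0.5416, 0.2016, 0.067]
tool_rot: [-3.138, 0.0, 1.785]
force: [-13.4, -3.4, 18.0]
grip_width: 0.0
finger_force: 8.9
clock: 6.4
position: [0.5428, 0.202, 0.0372]
tool_rot: [-3.141, -0.0, 1.785]
force: [-5.1, -1.2, 14.6]
grip_width: -0.0
finger_force: 7.2
```

```bash
python3 -m handwheel '[{"dx":0,"dy":0,"dz":0.2,"wx":0,"wy":0,"wz":0,"claw":0},{"dx":0,"dy":0,"dz":0.2,"wx":0,"wy":0,"wz":0,"claw":0},{"dx":0,"dy":0,"dz":0,"wx":0,"wy":0,"wz":0,"claw":0}]'
```

```text
clock: 6.78
position: [0.5433, 0.2021, 0.0345]
tool_rot: [3.141, -0.001, 1.785]
force: [-9.6, -2.3, 35.7]
grip_width: -0.0001
finger_force: 18.4
```

```bash
python3 -m handwheel '[{"dx":0,"dy":0,"dz":0,"wx":0,"wy":0,"wz":0,"claw":0},{"dx":0,"dy":0,"dz":-0.5,"wx":0,"wy":0,"wz":0,"claw":0},{"dx":0,"dy":0,"dz":-0.5,"wx":0,"wy":0,"wz":0,"claw":0},{"dx":0,"dy":0,"dz":-0.5,"wx":0,"wy":0,"wz":0,"claw":0},{"dx":0,"dy":0,"dz":-0.5,"wx":0,"wy":0,"wz":0,"claw":0},{"dx":0,"dy":0,"dz":-0.5,"wx":0,"wy":0,"wz":0,"claw":0},{"dx":0,"dy":0,"dz":-0.5,"wx":0,"wy":0,"wz":0,"claw":0},{"dx":0,"dy":0,"dz":-0.5,"wx":0,"wy":0,"wz":0,"claw":0}]'
python3 -m handwheel '[{"dx":0,"dy":0,"dz":-0.5,"wx":0,"wy":0,"wz":0,"claw":0},{"dx":0,"dy":0,"dz":-0.5,"wx":0,"wy":0,"wz":0,"claw":0},{"dx":0,"dy":0,"dz":-0.5,"wx":0,"wy":0,"wz":0,"claw":0},{"dx":0,"dy":0,"dz":-0.5,"wx":0,"wy":0,"wz":0,"claw":0},{"dx":0,"dy":0,"dz":-0.5,"wx":0,"wy":0,"wz":0,"claw":0},{"dx":0,"dy":0,"dz":-0.5,"wx":0,"wy":0,"wz":0,"claw":0},{"dx":0,"dy":0,"dz":-1,"wx":0,"wy":0,"wz":0,"claw":0},{"dx":0,"dy":0,"dz":-4,"wx":0,"wy":0,"wz":0,"claw":0}]'
python3 -m handwheel '[{"dx":0,"dy":0,"dz":-5,"wx":0,"wy":0,"wz":0,"claw":100},{"dx":0,"dy":0,"dz":-3,"wx":0,"wy":0,"wz":0,"claw":100},{"dx":0,"dy":0,"dz":0,"wx":0,"wy":0,"wz":0,"claw":100}]'
python3 - <<'E'
from h import *
f=grab('wrist'); g=grab('top'); 
cv2.imwrite('pics/m1.png',np.hstack([cv2.resize(f['frame'],(500,375)),cv2.resize(g['frame'][125:225,160:260],(300,375),interpolation=cv2.INTER_CUBIC)]))
go([.563,-.184,.231],1.32)
E
```

```text
clock: 7.78
position: [0.5428, 0.2019, 0.0682]
tool_rot: [-3.141, 0.0, 1.785]
force: [-3.3, -1.3, 4.7]
grip_width: 0.0001
finger_force: 2.3
clock: 8.78
position: [0.5416, 0.2015, 0.1475]
tool_rot: [-3.137, 0.001, 1.785]
force: [0.4, 1.3, 0.2]
grip_width: -0.0002
finger_force: 0.0
clock: 9.15
position: [0.5437, 0.2023, 0.2306]
tool_rot: [3.139, -0.001, 1.785]
force: [-0.9, 0.3, -0.8]
grip_width: 0.0544
finger_force: 0.0
shift cm [-38.16  -6.21  -0.29] rot [-0.001  0.     0.465] q [-0.68  0.47  0.31  1.74 -0.17  0.96 -0.09]
```

View pics/m1.png

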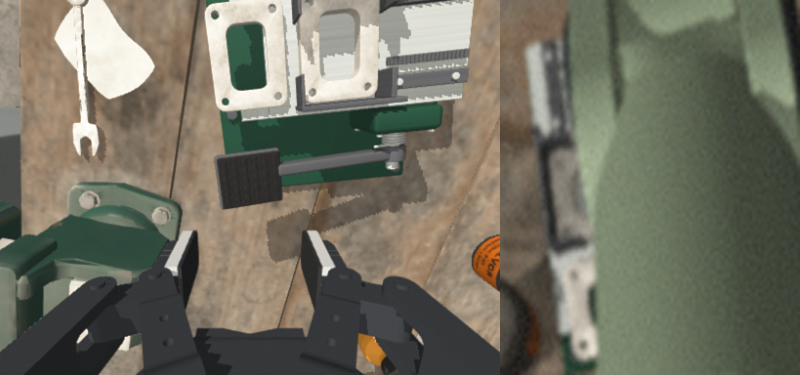

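The flange lies out on the lip at (247,55) with its green window showing, the treadle is back up, and a flange still shows in the magazine. Now the carton.

```bash
python3 -m handwheel '[{"dx":-5.5,"dy":-0.9,"dz":0,"wx":0,"wy":0,"wz":0,"claw":100},{"dx":-5.5,"dy":-0.9,"dz":0,"wx":0,"wy":0,"wz":0,"claw":100},{"dx":-5.5,"dy":-0.9,"dz":0,"wx":0,"wy":0,"wz":0,"claw":100},{"dx":-5.5,"dy":-0.9,"dz":0,"wx":0,"wy":0,"wz":0,"claw":100},{"dx":-5.5,"dy":-0.9,"dz":0,"wx":0,"wy":0,"wz":0,"claw":100},{"dx":-5.5,"dy":-0.9,"dz":0,"wx":0,"wy":0,"wz":0,"claw":100},{"dx":-5.1,"dy":-0.8,"dz":0,"wx":0,"wy":0,"wz":0,"claw":100}]'
python3 -m handwheel '[{"dx":0,"dy":0,"dz":0,"wx":0,"wy":0,"wz":0.15,"claw":100},{"dx":0,"dy":0,"dz":0,"wx":0,"wy":0,"wz":0.16,"claw":100},{"dx":0,"dy":0,"dz":0,"wx":0,"wy":0,"wz":0.16,"claw":100},{"dx":0,"dy":0,"dz":0,"wx":0,"wy":0,"wz":0,"claw":100}]'
python3 - <<'E'
from h import *
f=grab('wrist','w4.png'); g=grab('top'); s=grab('side')
go([.563,-.184,.231],1.32)
for c in('wrist','top','side'):
  for n in ['carton_center','jig','coupler_center']:
    for m in optics.masks_of(n,c)[:1]:
        print(c,n,round(m['p'],2),m['rect'])
        if n=='carton_center':
            q=cv2.minAreaRect(np.argwhere(m['region'])[:,::-1].astype(np.float32)); print(q, np.round(cv2.boxPoints(q),0).tolist())
E
```

```text
clock: 10.12
position: [0.5626, -0.1851, 0.2271]
tool_rot: [-3.139, -0.001, 1.784]
force: [-0.7, -0.2, -0.3]
grip_width: 0.0853
finger_force: 0.0
clock: 10.62
position: [0.5629, -0.1831, 0.2271]
tool_rot: [-3.139, 0.001, 1.316]
force: [0.1, 1.0, -0.5]
grip_width: 0.0852
finger_force: 0.0
shift cm [-0.08 -0.01 -0.32] rot [-0.001  0.    -0.002] q [-0.12  0.52  0.48  1.71 -0.28  0.98  0.22]
wrist carton_center 0.67 [227.3, 136.0, 62.8, 84.1]
((258.25, 176.75), (52.166893005371094, 80.21149444580078), 11.309932708740234) [[225.0, 211.0], [241.0, 132.0], [292.0, 143.0], [276.0, 221.0]]
wrist jig 0.56 [194.5, 99.1, 127.5, 123.4]
wrist coupler_center 0.71 [335.9, 144.7, 87.6, 77.2]
top carton_center 0.85 [361.4, 191.9, 29.2, 31.7]
((374.8373718261719, 208.67994689941406), (28.58823585510254, 21.58823585510254), 28.072484970092773) [[357.0, 211.0], [367.0, 192.0], [393.0, 206.0], [382.0, 225.0]]
top jig 0.55 [336.9, 185.0, 57.8, 62.8]
top coupler_center 0.96 [375.0, 154.6, 30.0, 30.4]
side carton_center 0.89 [264.7, 155.5, 24.6, 21.6]
((279.0, 164.0), (18.0, 22.0), 90.0) [[268.0, 155.0], [290.0, 155.0], [290.0, 173.0], [268.0, 173.0]]
side jig 0.91 [250.0, 164.0, 40.4, 25.6]
side coupler_center 0.74 [240.8, 147.6, 21.0, 25.6]
```

View pics/w4.png

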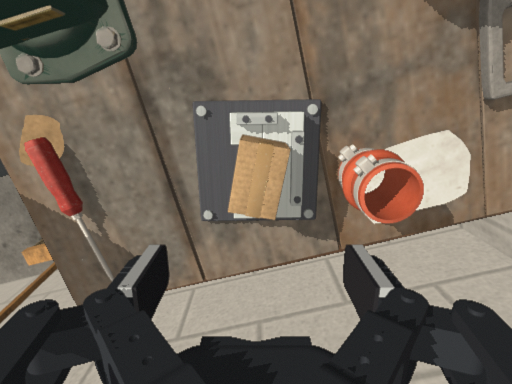

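The wrist view shows the jig base corners at (200,103), (318,103), (312,218) and (205,220), the side fence at (258,118), the back fence at (297,170) and the carton's top at about (259,177), turned a little. The coupler is at (385,185).

Run:
```python
from h import *
f=optics.grab_frame('wrist')
t=[onz(f,p,.084) for p in [(242,135),(289,143),(276,219),(229,211)]]
print(np.round(t,3).tolist(),np.mean(t,0).round(4)); L=t[0]-t[3]+t[1]-t[2]; print('len',np.linalg.norm(L)/2,np.linalg.norm(t[1]-t[0]+t[2]-t[3])/2)
y=np.arctan2(L[1],L[0]); print('tool yaw',y)
b=[onz(f,p,.01) for p in [(195,101),(320,99),(321,220),(200,222)]]
print('base',np.round(b,3).tolist(),np.mean(b,0).round(4))
e=b[1]-b[0]+b[2]-b[3]; print('jig yaw',np.arctan2(e[1],e[0]),np.linalg.norm(e)/2); e=b[0]-b[3]+b[1]-b[2]; print(np.arctan2(-e[0],e[1]),np.linalg.norm(e)/2)
c=np.mean(t,0)
go([c[0],c[1],.045],y)
g=optics.grab_frame('top'); print(tri([f,g],[(259,177),(375,209)]))
```

```text
[[0.561, -0.138, 0.084], [0.603, -0.157, 0.084], [0.573, -0.23, 0.084], [0.528, -0.209, 0.084]] [ 0.5661 -0.1835  0.084 ]
len 0.07839740710550276 0.04726204707943949
tool yaw 1.1550113171799465
base [[0.514, -0.094, 0.01], [0.654, -0.128, 0.01], [0.627, -0.276, 0.01], [0.474, -0.239, 0.01]] [ 0.567  -0.1842  0.01  ]
jig yaw -0.2379197943945274 0.15085595552269282
-0.2266799493024948 0.15034896606258957
shift cm [ 0.05  0.26 18.33] rot [ 0.   -0.    0.16] q [-0.12  0.52  0.48  1.71 -0.28  0.98  0.21]
[ 0.56508005 -0.18772912  0.04816265]
```

```bash
python3 -m handwheel '[{"dx":0,"dy":0.3,"dz":0,"wx":0,"wy":0,"wz":0.16,"claw":100},{"dx":0,"dy":0,"dz":5,"wx":0,"wy":0,"wz":0,"claw":100},{"dx":0,"dy":0,"dz":5,"wx":0,"wy":0,"wz":0,"claw":100},{"dx":0,"dy":0,"dz":4,"wx":0,"wy":0,"wz":0,"claw":100},{"dx":0,"dy":0,"dz":2,"wx":0,"wy":0,"wz":0,"claw":100},{"dx":0,"dy":0,"dz":1.4,"wx":0,"wy":0,"wz":0,"claw":100},{"dx":0,"dy":0,"dz":0,"wx":0,"wy":0,"wz":0,"claw":100}]'
python3 -m handwheel '[{"dx":0,"dy":0,"dz":0,"wx":0,"wy":0,"wz":0,"claw":30},{"dx":0,"dy":0,"dz":0,"wx":0,"wy":0,"wz":0,"claw":30},{"dx":0,"dy":0,"dz":0,"wx":0,"wy":0,"wz":0,"claw":30},{"dx":0,"dy":0,"dz":0,"wx":0,"wy":0,"wz":0,"claw":30}]' 30
```

```text
clock: 12.2
position: [0.5665, -0.1842, 0.0544]
tool_rot: [-3.142, 0.0, 1.155]
force: [0.8, -0.4, 0.2]
grip_width: 0.0854
finger_force: 0.0
clock: 12.7
position: [0.5668, -0.1841, 0.0553]
tool_rot: [3.141, -0.001, 1.155]
force: [-2.9, 1.8, 9.3]
grip_width: 0.0494
finger_force: 30.2
```

```bash
python3 -m handwheel '[{"dx":0,"dy":0,"dz":-3,"wx":0,"wy":0,"wz":0,"claw":30},{"dx":0,"dy":0,"dz":-4,"wx":0,"wy":0,"wz":0,"claw":30},{"dx":4.4,"dy":-1.1,"dz":0,"wx":0,"wy":0,"wz":0,"claw":30},{"dx":4.4,"dy":-1.1,"dz":0,"wx":0,"wy":0,"wz":0,"claw":30},{"dx":4.4,"dy":-1.1,"dz":0,"wx":0,"wy":0,"wz":0,"claw":30},{"dx":4.4,"dy":-1.1,"dz":0,"wx":0,"wy":0,"wz":0,"claw":30},{"dx":0,"dy":0,"dz":4,"wx":0,"wy":0,"wz":0,"claw":30},{"dx":0,"dy":0,"dz":4,"wx":0,"wy":0,"wz":0,"claw":30}]'
python3 -m handwheel '[{"dx":0,"dy":0,"dz":1.2,"wx":0,"wy":0,"wz":0,"claw":30},{"dx":0,"dy":0,"dz":0.6,"wx":0,"wy":0,"wz":0,"claw":30},{"dx":0,"dy":0,"dz":0.3,"wx":0,"wy":0,"wz":0,"claw":30},{"dx":0,"dy":0,"dz":0,"wx":0,"wy":0,"wz":0,"claw":30}]'
```

```text
clock: 13.7
position: [0.5977, -0.0043, 0.0439]
tool_rot: [3.14, -0.001, 1.156]
force: [0.6, -0.2, -2.9]
grip_width: 0.0492
finger_force: 34.1
clock: 14.2
position: [0.5978, -0.0054, 0.0241]
tool_rot: [3.141, -0.001, 1.155]
force: [-0.1, 0.8, -3.3]
grip_width: 0.0496
finger_force: 34.0
```

```bash
python3 -m handwheel '[{"dx":0,"dy":0,"dz":0.2,"wx":0,"wy":0,"wz":0,"claw":30},{"dx":0,"dy":0,"dz":0,"wx":0,"wy":0,"wz":0,"claw":100},{"dx":0,"dy":0,"dz":0,"wx":0,"wy":0,"wz":0,"claw":100},{"dx":0,"dy":0,"dz":0,"wx":0,"wy":0,"wz":0,"claw":100},{"dx":0,"dy":0,"dz":-3,"wx":0,"wy":0,"wz":0,"claw":100},{"dx":0,"dy":0,"dz":-5,"wx":0,"wy":0,"wz":0,"claw":100},{"dx":0,"dy":0,"dz":-6,"wx":0,"wy":0,"wz":0,"claw":100}]'
python3 -m handwheel '[{"dx":-4.5,"dy":1.1,"dz":0,"wx":0,"wy":0,"wz":-0.08,"claw":100},{"dx":-4.5,"dy":1.1,"dz":0,"wx":0,"wy":0,"wz":-0.08,"claw":100},{"dx":-4.5,"dy":1.1,"dz":0,"wx":0,"wy":0,"wz":-0.02,"claw":100},{"dx":-4.5,"dy":1.1,"dz":0,"wx":0,"wy":0,"wz":0,"claw":100},{"dx":-5.5,"dy":0,"dz":0,"wx":0,"wy":0,"wz":0,"claw":100},{"dx":0,"dy":0,"dz":0,"wx":0,"wy":0,"wz":0,"claw":100}]'
python3 - <<'E'
from h import *
f=grab('wrist','w5.png'); g=grab('top')
go([.567,-.184,.2],1.335)
for c in('top','wrist'):
  for m in optics.masks_of('carton_center',c)[:1]: print(m['p'],m['rect'])
im=f['frame']
for m in optics.masks_of('jig','wrist')[:1]:
    r=m['rect']; print(m['p'],r); x0,y0=int(r[0])-10,int(r[1])-10; k=3.2
    cr=im[y0:y0+int(r[3])+20,x0:x0+int(r[2])+20]; cv2.imwrite('pics/c5.png',cv2.resize(cr,None,fx=k,fy=k,interpolation=cv2.INTER_CUBIC)); print(x0,y0,cr.shape)
E
```

```text
clock: 15.08
position: [0.5968, -0.0054, 0.1623]
tool_rot: [-3.14, 0.001, 1.155]
force: [1.0, 0.3, 0.6]
grip_width: 0.0856
finger_force: 0.0
clock: 15.82
position: [0.5694, -0.2481, 0.1616]
tool_rot: [3.141, 0.002, 1.328]
force: [-0.3, 0.8, 0.7]
grip_width: 0.0853
finger_force: 0.0
shift cm [ 5.68 -1.79 -3.88] rot [-0.    -0.    -0.001] q [ 0.01  0.64  0.45  1.69 -0.34  0.89  0.36]
0.9 [298.6, 176.3, 32.0, 29.2]
0.72 [148.8, 24.9, 166.3, 164.7]
138 14 (184, 186, 3)
```

View pics/c5.png

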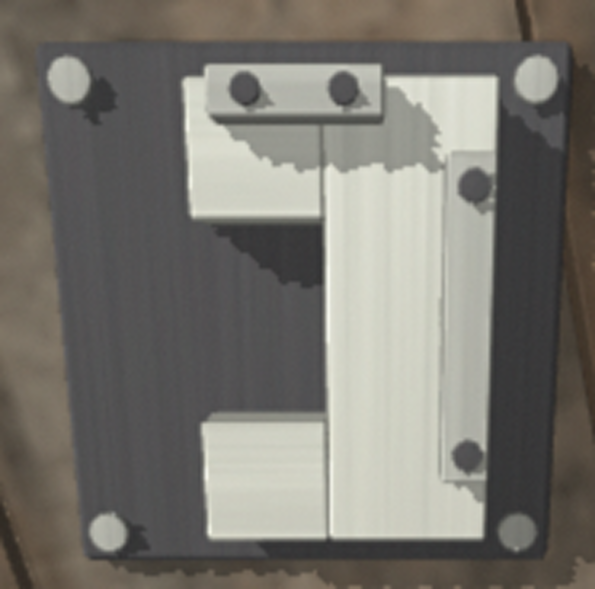

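The crop shows the empty jig: bed corners at (498,76), (484,540), (209,540) and (185,78), the back fence's top edge along column 445, the side fence's top edge along row 111, and the notch edge at column 325. I fit the jig pose to these.

Run:
```python
from h import *
from scipy.optimize import least_squares
f=optics.grab_frame('wrist')
P=[((498,76),(52,62,32)),((484,540),(52,-62,32)),((209,540),(-30,-62,32)),((185,78),(-30,62,32)),((191,217),(-30,27,32)),((323,217),(6,27,32)),((325,420),(6,-27,32)),((203,422),(-30,-27,32)),((448,152),(37.5,42,46)),((443,478),(37.5,-42,46)),((207,112),(-22,50,46)),((382,116),(22,50,46))]
U=np.array([(138+u/3.2,14+v/3.2) for (u,v),_ in P]); X=np.array([p for _,p in P])/1e3
def w(q): c,s=np.cos(q[2]),np.sin(q[2]); return np.c_[q[0]+c*X[:,0]-s*X[:,1],q[1]+s*X[:,0]+c*X[:,1],X[:,2]+(q[3] if len(q)>3 else 0)]
for q0 in ([.567,-.184,-.235],[.567,-.184,-.235,0]):
    r=least_squares(lambda q:(np.array([proj(f,x) for x in w(q)])-U).ravel(),q0,loss='soft_l1'); print(r.x.round(4)); print(r.fun.reshape(-1,2).round(1).tolist())
q=r.x
```

```text
[ 0.5661 -0.1766 -0.2315]
[[1.0, -0.9], [0.6, -0.0], [-0.5, 0.1], [-0.9, -1.4], [-0.3, 0.5], [0.5, 0.4], [0.9, 0.3], [-0.7, -0.3], [-0.3, -0.5], [-0.6, 1.4], [-0.2, 1.1], [0.9, -0.2]]
[ 0.566  -0.1765 -0.2305 -0.0021]
[[0.5, -0.5], [0.3, -0.7], [-0.2, -0.5], [-0.7, -0.8], [-0.1, 0.7], [0.4, 0.6], [0.9, -0.1], [-0.4, -0.6], [-0.7, -0.2], [-0.9, 0.9], [0.0, 1.6], [0.7, 0.2]]
```

```bash
python3 -m handwheel '[{"dx":2,"dy":-1,"dz":-5,"wx":0,"wy":0,"wz":0,"claw":100},{"dx":4.8,"dy":-1.8,"dz":-2,"wx":0,"wy":0,"wz":0,"claw":100},{"dx":5.5,"dy":-2.2,"dz":0,"wx":0,"wy":0,"wz":0,"claw":100},{"dx":5.5,"dy":-2.2,"dz":0,"wx":0,"wy":0,"wz":0,"claw":100},{"dx":5.5,"dy":-2.2,"dz":0,"wx":0,"wy":0,"wz":0,"claw":100},{"dx":5.5,"dy":-2.2,"dz":0,"wx":0,"wy":0,"wz":0,"claw":100},{"dx":5.5,"dy":-2.2,"dz":0,"wx":0,"wy":0,"wz":0,"claw":100},{"dx":5.5,"dy":-2.2,"dz":0,"wx":0,"wy":0,"wz":0,"claw":100}]'
python3 -m handwheel '[{"dx":5,"dy":-2,"dz":0,"wx":0,"wy":0,"wz":0,"claw":48},{"dx":1,"dy":-0.6,"dz":0,"wx":0,"wy":0,"wz":-0.14,"claw":48},{"dx":0,"dy":0,"dz":0,"wx":0,"wy":0,"wz":-0.14,"claw":48},{"dx":0,"dy":0,"dz":0,"wx":0,"wy":0,"wz":-0.14,"claw":48},{"dx":0,"dy":0,"dz":0,"wx":0,"wy":0,"wz":-0.14,"claw":48},{"dx":0,"dy":0,"dz":0,"wx":0,"wy":0,"wz":0,"claw":48}]'
python3 - <<'E'
from h import *
f=grab('wrist','w6.png'); go([.492,.304,.20],1.89)
im=f['frame']
c=proj(f,[.518,.313,.058]); print(c)
x0,y0=[int(max(0,v)) for v in (c[0]-75,c[1]-85)]
print(x0,y0); cr=im[y0:y0+170,x0:x0+190]; cv2.imwrite('pics/c6.png',cv2.resize(cr,None,fx=3.5,fy=3.5,interpolation=cv2.INTER_CUBIC))
E
```

```text
clock: 17.12
position: [0.508, 0.184, 0.2316]
tool_rot: [3.141, -0.001, 1.336]
force: [0.7, -0.1, 0.6]
grip_width: 0.0855
finger_force: 0.0
clock: 17.88
position: [0.4973, 0.2461, 0.2314]
tool_rot: [3.141, -0.0, 1.895]
force: [0.3, 0.5, 0.6]
grip_width: 0.0409
finger_force: 0.0
shift cm [5.67 1.33 3.14] rot [ 0.    -0.     0.002] q [-0.79  0.43  0.31  1.8  -0.16  0.94 -0.1 ]
[296.50891059 119.30532777]
221 34
```

View pics/c6.png

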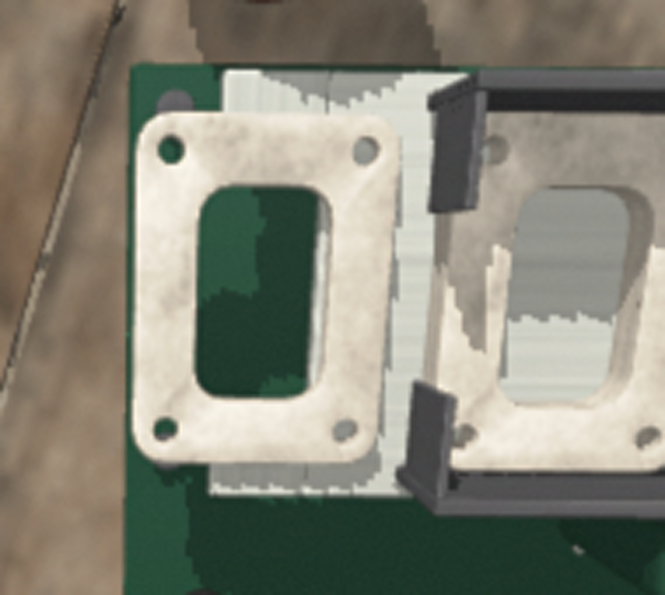

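The crop shows the fed flange flat on the bed: outer edges at columns 135–390 and rows 112–463, window columns 197–325 and rows 185–398. The other flanges are still in the magazine.

Run:
```python
from h import *
from scipy.optimize import least_squares
f=optics.grab_frame('wrist')
P=[((137,112),(-37.5,50)),((401,112),(37.5,50)),((131,463),(-37.5,-50)),((378,463),(37.5,-50)),((201,185),(-17,27)),((333,185),(17,27)),((194,398),(-17,-27)),((319,398),(17,-27))]
U=np.array([(221+u/3.5,34+v/3.5) for (u,v),_ in P]); X=np.array([p for _,p in P])/1e3
def w(q): c,s=np.cos(q[2]),np.sin(q[2]); return np.c_[q[0]+c*X[:,0]-s*X[:,1],q[1]+s*X[:,0]+c*X[:,1],np.full(len(X),q[3] if len(q)>3 else .058)]
for q0 in ([.52,.31,.3],[.52,.31,.3,.058]):
    r=least_squares(lambda q:(np.array([proj(f,x) for x in w(q)])-U).ravel(),q0,loss='soft_l1'); q=r.x; print(q.round(4)); print(r.fun.reshape(-1,2).round(1).tolist())
    b=[q[0]-.0275*np.cos(q[2]),q[1]-.0275*np.sin(q[2]),.040]; print(b); go(b,q[2]+np.pi/2)
```

```text
[0.5171 0.3133 0.3207]
[[-0.6, -0.2], [0.5, 0.0], [0.5, -0.1], [-0.4, 0.0], [1.4, 3.8], [-2.4, 3.9], [2.1, -3.0], [-1.4, -2.9]]
[np.float64(0.49104978098925794), np.float64(0.304672852711605), 0.04]
shift cm [ 5.77  1.26 19.13] rot [-0. -0.  0.] q [-0.79  0.43  0.31  1.8  -0.16  0.94 -0.1 ]
[0.5166 0.3133 0.3203 0.0618]
[[-1.1, -0.7], [1.0, -0.5], [0.1, 0.5], [-0.0, 0.7], [1.2, 3.6], [-2.1, 3.7], [1.9, -2.6], [-1.2, -2.5]]
[np.float64(0.4905361777258999), np.float64(0.30460988961334473), 0.04]
shift cm [ 5.78  1.21 19.13] rot [-0.    -0.     0.001] q [-0.79  0.43  0.31  1.8  -0.16  0.94 -0.1 ]
```

```bash
python3 -m handwheel '[{"dx":5.8,"dy":1.2,"dz":0,"wx":0,"wy":0,"wz":0,"claw":48},{"dx":0,"dy":0,"dz":0,"wx":0,"wy":0,"wz":0,"claw":48},{"dx":0,"dy":0,"dz":5,"wx":0,"wy":0,"wz":0,"claw":48},{"dx":0,"dy":0,"dz":5,"wx":0,"wy":0,"wz":0,"claw":48},{"dx":0,"dy":0,"dz":2,"wx":0,"wy":0,"wz":0,"claw":48},{"dx":0,"dy":0,"dz":0,"wx":0,"wy":0,"wz":0,"claw":48}]'
python3 - <<'E'
from h import *
go([.491,.3047,.04],1.891)
E
```

```text
clock: 18.73
position: [0.4898, 0.3039, 0.1101]
tool_rot: [-3.139, 0.001, 1.893]
force: [-0.0, 0.3, -0.3]
grip_width: 0.0413
finger_force: 0.0
shift cm [0.05 0.16 7.01] rot [-0.002  0.001  0.002] q [-0.83  0.62  0.25  1.84 -0.22  0.71 -0.14]
```

```bash
python3 -m handwheel '[{"dx":0,"dy":0.1,"dz":2.5,"wx":0,"wy":0,"wz":0,"claw":48},{"dx":0,"dy":0,"dz":2,"wx":0,"wy":0,"wz":0,"claw":48},{"dx":0,"dy":0,"dz":1.5,"wx":0,"wy":0,"wz":0,"claw":48},{"dx":0,"dy":0,"dz":1,"wx":0,"wy":0,"wz":0,"claw":48},{"dx":0,"dy":0,"dz":0,"wx":0,"wy":0,"wz":0,"claw":48}]' 40
python3 -m handwheel '[{"dx":0,"dy":0,"dz":0,"wx":0,"wy":0,"wz":0,"claw":10},{"dx":0,"dy":0,"dz":0,"wx":0,"wy":0,"wz":0,"claw":10},{"dx":0,"dy":0,"dz":0,"wx":0,"wy":0,"wz":0,"claw":10},{"dx":0,"dy":0,"dz":0,"wx":0,"wy":0,"wz":0,"claw":10}]' 40
```

```text
clock: 19.35
position: [0.4914, 0.3047, 0.0412]
tool_rot: [-3.141, 0.0, 1.895]
force: [0.9, -0.3, 0.6]
grip_width: 0.0409
finger_force: 0.0
clock: 19.85
position: [0.4918, 0.3049, 0.042]
tool_rot: [3.141, -0.0, 1.895]
force: [-1.0, 0.1, 6.2]
grip_width: 0.0193
finger_force: 40.1
```

```bash
python3 -m handwheel '[{"dx":0,"dy":0,"dz":-1,"wx":0,"wy":0,"wz":0,"claw":10},{"dx":0,"dy":0,"dz":-3,"wx":0,"wy":0,"wz":0,"claw":10},{"dx":0,"dy":0,"dz":-5,"wx":0,"wy":0,"wz":0,"claw":10},{"dx":0,"dy":0,"dz":-5,"wx":0,"wy":0,"wz":0,"claw":10},{"dx":0,"dy":0,"dz":-4.8,"wx":0,"wy":0,"wz":0,"claw":10},{"dx":0,"dy":0,"dz":0,"wx":0,"wy":0,"wz":0,"claw":10}]' 60
python3 -m handwheel '[{"dx":-3.5,"dy":-0.9,"dz":0,"wx":0,"wy":0,"wz":0,"claw":10},{"dx":-5.1,"dy":-1.25,"dz":0,"wx":0,"wy":0,"wz":0,"claw":10},{"dx":-5.5,"dy":-1.35,"dz":0,"wx":0,"wy":0,"wz":0,"claw":10},{"dx":-5.5,"dy":-1.35,"dz":0,"wx":0,"wy":0,"wz":0,"claw":10},{"dx":-5.5,"dy":-1.35,"dz":0,"wx":0,"wy":0,"wz":0,"claw":10},{"dx":-5.5,"dy":-1.35,"dz":0,"wx":0,"wy":0,"wz":0,"claw":10},{"dx":-5.5,"dy":-1.35,"dz":0,"wx":0,"wy":0,"wz":0,"claw":10},{"dx":-5.5,"dy":-1.35,"dz":0,"wx":0,"wy":0,"wz":0,"claw":10}]'
python3 -m handwheel '[{"dx":-5.1,"dy":-1.2,"dz":0,"wx":0,"wy":0,"wz":0,"claw":10},{"dx":0,"dy":0,"dz":0,"wx":0,"wy":0,"wz":0.14,"claw":10},{"dx":0,"dy":0,"dz":0,"wx":0,"wy":0,"wz":0.14,"claw":10},{"dx":0,"dy":0,"dz":0,"wx":0,"wy":0,"wz":0.14,"claw":10},{"dx":0,"dy":0,"dz":0,"wx":0,"wy":0,"wz":0.135,"claw":10},{"dx":0,"dy":0,"dz":0,"wx":0,"wy":0,"wz":0,"claw":10}]'
cat >> h.py <<'E'
def flange(f,save=None):
    """flange outline in wrist picture -> minAreaRect of mask"""
    for m in optics.masks_of('flange_1_center','wrist')[:2]:
        q=cv2.minAreaRect(np.argwhere(m['region'])[:,::-1].astype(np.float32)); print(round(m['p'],2),m['rect'],np.round(cv2.boxPoints(q),1).tolist())
E
python3 - <<'E'
from h import *
f=grab('wrist','w7.png'); go([.5317,-.1747,.06],1.340); flange(f)
s=monitor.observe(); a=s['tool_rot'][2]-np.pi/2
R=np.array([[np.cos(a),-np.sin(a)],[np.sin(a),np.cos(a)]]); z=s['position'][2]+.0157
for p in [(-9.7,50),(65,50),(65,-50),(-9.7,-50)]: print(proj(f,[*(s['position'][:2]+R@np.array(p)/1e3),z]).round(1))
E
```

```text
clock: 20.6
position: [0.4926, 0.3054, 0.2333]
tool_rot: [3.136, -0.002, 1.895]
force: [-0.3, 0.8, -1.4]
grip_width: 0.0187
finger_force: 59.8
clock: 21.6
position: [0.5262, -0.1239, 0.229]
tool_rot: [-3.141, -0.0, 1.895]
force: [1.5, 0.2, -2.1]
grip_width: 0.0189
finger_force: 59.8
clock: 22.35
position: [0.5311, -0.1741, 0.2288]
tool_rot: [-3.14, 0.0, 1.341]
force: [0.5, 0.5, -1.8]
grip_width: 0.0188
finger_force: 59.8
shift cm [-0.04  0.07 16.89] rot [-0.001  0.     0.003] q [-0.18  0.47  0.54  1.8  -0.29  0.95  0.26]
0.92 [234.4, 154.1, 165.4, 187.5] [[233.0, 156.0], [402.0, 156.0], [402.0, 340.0], [233.0, 340.0]]
[234.9 158. ]
[409.4 157.8]
[381.2 346.5]
[238.9 346.5]
```

Run:
```python
from h import *
f=optics.grab_frame('wrist'); m=optics.masks_of('flange_1_center','wrist')[0]['region']
for r in range(158,345,15):
    x=np.nonzero(m[r])[0]; print(r,x.min() if len(x) else 0,x.max() if len(x) else 0,end=' | ')
print()
g=cv2.cvtColor(f['frame'],cv2.COLOR_BGR2GRAY)
for r in (180,210,240,260): print(r,g[r,370:420:2].tolist())
for c in (290,320,350): print(c,g[140:170:2,c].tolist(), g[320:350:2,c].tolist())
```

```text
158 246 386 | 173 235 403 | 188 235 401 | 203 234 399 | 218 234 397 | 233 234 394 | 248 236 391 | 263 237 389 | 278 237 387 | 293 236 272 | 308 236 278 | 323 235 371 | 338 240 270 | 
180 [182, 139, 140, 146, 145, 141, 107, 172, 190, 186, 209, 203, 200, 195, 189, 180, 158, 147, 155, 93, 65, 67, 68, 69, 68]
210 [202, 199, 201, 203, 204, 197, 191, 188, 181, 175, 174, 171, 169, 167, 108, 58, 59, 60, 60, 60, 68, 101, 108, 109, 111]
240 [198, 194, 192, 192, 190, 189, 186, 182, 183, 186, 187, 182, 117, 117, 115, 113, 108, 108, 110, 115, 110, 108, 112, 99, 86]
260 [189, 185, 188, 189, 189, 185, 185, 181, 174, 171, 134, 174, 172, 170, 171, 173, 174, 167, 172, 173, 176, 175, 172, 174, 174]
290 [207, 204, 208, 113, 114, 128, 179, 191, 158, 163, 187, 186, 179, 176, 178] [37, 37, 39, 36, 40, 36, 37, 37, 39, 41, 41, 41, 42, 44, 42]
320 [192, 190, 179, 179, 169, 167, 167, 166, 151, 157, 203, 210, 210, 204, 199] [36, 37, 39, 39, 36, 37, 36, 37, 38, 36, 37, 37, 38, 39, 38]
350 [71, 73, 75, 75, 75, 74, 74, 71, 130, 159, 195, 199, 198, 195, 193] [39, 37, 37, 38, 37, 37, 38, 37, 37, 37, 37, 27, 25, 27, 36]
```

```bash
python3 -m handwheel '[{"dx":0,"dy":0,"dz":5,"wx":0,"wy":0,"wz":0,"claw":10},{"dx":0,"dy":0,"dz":5,"wx":0,"wy":0,"wz":0,"claw":10},{"dx":0,"dy":0,"dz":5,"wx":0,"wy":0,"wz":0,"claw":10},{"dx":0,"dy":0,"dz":2.5,"wx":0,"wy":0,"wz":0,"claw":10},{"dx":0,"dy":0,"dz":1.8,"wx":0,"wy":0,"wz":0,"claw":10},{"dx":0,"dy":0,"dz":0.5,"wx":0,"wy":0,"wz":0,"claw":10},{"dx":0,"dy":0,"dz":0,"wx":0,"wy":0,"wz":0,"claw":10}]'
python3 -m handwheel '[{"dx":0,"dy":0,"dz":0.3,"wx":0,"wy":0,"wz":0,"claw":10},{"dx":0,"dy":0,"dz":0.2,"wx":0,"wy":0,"wz":0,"claw":10},{"dx":0,"dy":0,"dz":0,"wx":0,"wy":0,"wz":0,"claw":10}]'
```

```text
clock: 23.42
position: [0.5314, -0.1752, 0.0315]
tool_rot: [3.141, 0.001, 1.34]
force: [-1.7, -4.9, -4.8]
grip_width: 0.0187
finger_force: 59.5
clock: 23.8
position: [0.5319, -0.1754, 0.0272]
tool_rot: [3.14, 0.001, 1.339]
force: [-2.8, -6.1, 1.0]
grip_width: 0.0188
finger_force: 60.1
```

```bash
python3 -m handwheel '[{"dx":-0.3,"dy":0,"dz":0,"wx":0,"wy":0,"wz":0,"claw":10},{"dx":0,"dy":0,"dz":0,"wx":0,"wy":0,"wz":0,"claw":10}]'
python3 -m handwheel '[{"dx":0,"dy":0,"dz":0.2,"wx":0,"wy":0,"wz":0,"claw":10},{"dx":0,"dy":0,"dz":0.2,"wx":0,"wy":0,"wz":0,"claw":10},{"dx":0,"dy":0,"dz":0,"wx":0,"wy":0,"wz":0,"claw":10}]'
python3 - <<'E'
from h import *
f=grab('wrist','w8.png'); m=optics.masks_of('flange_1_center','wrist')[0]; print(m['p'],m['rect'])
print(np.round(monitor.observe()['moment'],2)); go([.5389,-.1702,.024],1.34)
E
```

```text
clock: 24.05
position: [0.5311, -0.1773, 0.0267]
tool_rot: [3.141, -0.0, 1.34]
force: [0.1, 0.4, -0.6]
grip_width: 0.0185
finger_force: 59.8
clock: 24.42
position: [0.5313, -0.1769, 0.0233]
tool_rot: [3.141, -0.001, 1.34]
force: [-6.6, 4.5, 25.0]
grip_width: 0.0185
finger_force: 62.6
0.63 [233.5, 153.9, 172.7, 188.6]
[0.66 1.25 0.03]
shift cm [ 0.83  0.59 -0.07] rot [ 0.001 -0.001  0.   ] q [-0.03  0.76  0.35  1.92 -0.48  0.54  0.42]
```

```bash
python3 -m handwheel '[{"dx":0,"dy":0,"dz":-0.1,"wx":0,"wy":0,"wz":0,"claw":10},{"dx":0,"dy":0.2,"dz":0,"wx":0,"wy":0,"wz":0,"claw":10},{"dx":0,"dy":0.2,"dz":0,"wx":0,"wy":0,"wz":0,"claw":10},{"dx":0,"dy":0,"dz":0,"wx":0,"wy":0,"wz":0,"claw":10}]'
python3 -m handwheel '[{"dx":0.2,"dy":0,"dz":0,"wx":0,"wy":0,"wz":0,"claw":10},{"dx":0.2,"dy":0,"dz":0,"wx":0,"wy":0,"wz":0,"claw":10},{"dx":0,"dy":0,"dz":0,"wx":0,"wy":0,"wz":0,"claw":10}]'
```

```text
clock: 25.02
position: [0.5339, -0.1779, 0.0236]
tool_rot: [-3.14, -0.001, 1.34]
force: [-9.6, 2.9, 15.4]
grip_width: 0.0184
finger_force: 61.6
clock: 25.4
position: [0.5353, -0.1761, 0.0237]
tool_rot: [3.141, 0.002, 1.338]
force: [-5.4, -8.7, 7.9]
grip_width: 0.0191
finger_force: 60.8
```

```bash
python3 -m handwheel '[{"dx":0,"dy":0.2,"dz":0,"wx":0,"wy":0,"wz":0,"claw":10},{"dx":0,"dy":0.1,"dz":0,"wx":0,"wy":0,"wz":0,"claw":10},{"dx":0,"dy":0,"dz":0,"wx":0,"wy":0,"wz":0,"claw":10}]'
python3 -m handwheel '[{"dx":0.2,"dy":0,"dz":0,"wx":0,"wy":0,"wz":0,"claw":10},{"dx":0,"dy":0,"dz":0,"wx":0,"wy":0,"wz":0,"claw":10}]'
python3 - <<'E'
from h import *
f=grab('wrist','w9.png'); print(np.round(monitor.observe()['moment'],2)); go([.5389,-.1702,.024],1.34)
E
```

```text
clock: 25.78
position: [0.5358, -0.1761, 0.0236]
tool_rot: [-3.137, 0.001, 1.338]
force: [-20.2, -4.1, 25.0]
grip_width: 0.0189
finger_force: 62.4
clock: 26.02
position: [0.5358, -0.1761, 0.0236]
tool_rot: [-3.138, 0.003, 1.337]
force: [-20.8, -14.4, 20.1]
grip_width: 0.0182
finger_force: 62.1
[-3.24  4.73 -0.06]
shift cm [ 0.64  0.16 -0.04] rot [-0.004  0.003 -0.003] q [-0.04  0.77  0.36  1.91 -0.48  0.55  0.41]
```

```bash
python3 -m handwheel '[{"dx":-0.1,"dy":-0.1,"dz":-0.1,"wx":0,"wy":0,"wz":0,"claw":10},{"dx":0,"dy":0,"dz":0,"wx":0,"wy":0,"wz":0,"claw":10}]'
python3 -m handwheel '[{"dx":0,"dy":0,"dz":0,"wx":0,"wy":0,"wz":0,"claw":36},{"dx":0,"dy":0,"dz":0,"wx":0,"wy":0,"wz":0,"claw":36},{"dx":0,"dy":0,"dz":0,"wx":0,"wy":0,"wz":0,"claw":36}]'
```

```text
clock: 26.32
position: [0.5359, -0.1761, 0.0239]
tool_rot: [-3.14, 0.003, 1.338]
force: [-9.3, -12.6, -2.8]
grip_width: 0.0188
finger_force: 60.0
clock: 26.7
position: [0.5381, -0.1735, 0.0244]
tool_rot: [3.141, -0.0, 1.34]
force: [0.0, 0.1, 1.1]
grip_width: 0.0307
finger_force: 0.0
```

```bash
python3 -m handwheel '[{"dx":0,"dy":0,"dz":-1.5,"wx":0,"wy":0,"wz":0,"claw":36},{"dx":0,"dy":0,"dz":-4,"wx":0,"wy":0,"wz":0,"claw":36},{"dx":0,"dy":0,"dz":-5,"wx":0,"wy":0,"wz":0,"claw":36},{"dx":-4,"dy":1.5,"dz":-4,"wx":0,"wy":0,"wz":0,"claw":36},{"dx":-3,"dy":1,"dz":0,"wx":0,"wy":0,"wz":0,"claw":36},{"dx":0,"dy":0,"dz":0,"wx":0,"wy":0,"wz":0,"claw":36}]'
python3 - <<'E'
from h import *
f=grab('wrist','w10.png'); m=optics.masks_of('flange_1_center','wrist')[0]; print(m['p'],m['rect'])
M=m['region']; r=m['rect']
for y in np.linspace(r[1]+12,r[1]+r[3]-12,7).astype(int):
    x=np.nonzero(M[y])[0]; print(y,x.min(),x.max(),end=' | ')
print()
for x in np.linspace(r[0]+12,r[0]+r[2]-12,7).astype(int):
    y=np.nonzero(M[:,x])[0]; print(x,y.min(),y.max(),end=' | ')
print()
a=-.231;c,s=np.cos(a),np.sin(a)
def P(x,y,z,o=(.5629,-.1826)): return proj(f,[o[0]+c*x-s*y,o[1]+s*x+c*y,z]).round(1).tolist()
print('flange exp',[P(*p,.04) for p in [(-.0375,.05),(.0375,.05),(.0375,-.05),(-.0375,-.05)]])
print('bed exp',[P(*p,.032) for p in [(.052,.062),(.052,-.062),(-.03,-.062),(-.03,.062)]])
print('fence exp',[P(*p,.046) for p in [(-.022,.05),(.022,.05),(.0375,.042),(.0375,-.042)]])
g=cv2.cvtColor(f['frame'],cv2.COLOR_BGR2GRAY)
x1=int(r[0]+r[2]); ym=int(r[1]+r[3]/2)
for y in (ym-20,ym+20): print('row',y,x1-14,g[y,x1-14:x1+36].tolist())
y0=int(r[1]); xm=int(r[0]+r[2]/2)
for x in (xm-12,xm+12): print('col',x,max(0,y0-25),g[max(0,y0-25):y0+15,x].tolist())
print(monitor.observe()['position'])
E
```

```text
clock: 27.45
position: [0.5458, -0.2501, 0.1708]
tool_rot: [3.14, 0.001, 1.337]
force: [0.3, 0.1, 0.4]
grip_width: 0.0303
finger_force: 0.0
0.68 [213.1, 44.5, 84.2, 118.4]
56 213 300 | 72 214 299 | 87 213 299 | 103 215 298 | 119 214 296 | 135 215 297 | 150 216 295 | 
225 44 161 | 235 44 161 | 245 44 162 | 255 44 161 | 265 44 161 | 275 45 161 | 285 45 161 | 
flange exp [[212.1, 43.2], [302.4, 43.0], [297.7, 161.8], [216.9, 162.0]]
bed exp [[318.8, 29.1], [311.1, 172.5], [226.1, 172.6], [221.7, 29.3]]
fence exp [[230.2, 41.7], [284.5, 41.6], [303.1, 52.4], [299.0, 154.3]]
row 83 283 [205, 205, 203, 199, 200, 199, 197, 191, 189, 187, 189, 186, 181, 176, 171, 167, 143, 148, 137, 163, 174, 209, 195, 196, 197, 196, 192, 189, 188, 189, 187, 186, 188, 193, 188, 113, 66, 60, 62, 61, 62, 60, 62, 61, 60, 62, 63, 64, 62, 61]
row 123 283 [194, 190, 187, 184, 183, 184, 186, 184, 183, 180, 178, 178, 178, 168, 143, 148, 140, 163, 175, 209, 193, 195, 195, 193, 188, 184, 184, 186, 185, 184, 187, 184, 160, 76, 58, 59, 60, 60, 60, 62, 61, 58, 61, 61, 61, 61, 60, 60, 57, 52]
col 243 19 [116, 93, 87, 91, 91, 89, 102, 188, 200, 154, 103, 90, 91, 90, 91, 90, 89, 87, 76, 94, 172, 190, 144, 95, 90, 117, 124, 127, 176, 195, 193, 188, 184, 180, 172, 170, 179, 187, 186, 186]
col 267 19 [113, 94, 86, 87, 91, 88, 99, 180, 201, 202, 202, 200, 196, 192, 190, 190, 190, 189, 187, 188, 191, 191, 151, 102, 89, 120, 136, 140, 139, 147, 198, 204, 198, 194, 192, 193, 196, 195, 194, 191]
[ 0.54595801 -0.24739134  0.16976102]
```

Run:
```python
from h import *
f=grab('top'); a=optics.masks_of('carton_center','top')[0]; g=grab('side'); b=optics.masks_of('carton_center','side')[0]
u=[np.argwhere(m['region']).mean(0)[::-1] for m in (a,b)]; print('carton',tri([f,g],u).round(3),a['p'],b['p'])
for n,k in (('coupler_center','top'),('bottle_center','top'),('oil_filter_center','top'),('treadle_pad','side')):
    for m in optics.masks_of(n,k)[:1]: print(n,m['p'],m['rect'])
print(job_done())
```

```text
Traceback (most recent call last):
IndexError: list index out of range
```

Run:
```python
from h import *
g=grab('side')
for n in ('carton_center','coupler_center','bottle_center','treadle_pad','jig'):
    for m in optics.masks_of(n,'side')[:1]: print(n,m['p'],m['rect'])
print('carton exp',[proj(g,[.598,-.005,z]).round(0) for z in (0,.026,.052)])
print(job_done())
```

```text
carton_center 0.65 [244.0, 177.1, 26.1, 19.9]
coupler_center 0.57 [240.4, 145.7, 18.7, 28.9]
bottle_center 0.58 [211.5, 154.7, 10.3, 42.2]
treadle_pad 0.69 [216.2, 195.7, 51.8, 17.6]
jig 0.71 [243.3, 146.7, 16.0, 24.7]
carton exp [array([258., 195.]), array([258., 189.]), array([258., 183.])]
the job is handed in; nothing more can be done
None
```

I handed the job in at about 28 s: by contact forces and camera checks the fed flange is home against both fences and the carton stands clear on the bench, but no verdict came back.

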